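Line up sample jars by height at the packing bench

TASK

Line up the four capped glass jars in order of height on the row of green pads: the shortest on the pad next to the orange block, then each next taller one in turn, so that the tallest stands at the blue block. Each jar ends upright, centred on its own pad so that its foot is wholly on it, and let go. They are glass: set them down gently without dropping or tipping them over, and leave the tape, the scanner and the small carton where they are.

Things in the scene. Friction and masses are not known exactly. Their poses are not given: they have to be found in the camera images.
- jar_48_c (a point): The shortest of four loose round glass jars, straight-sided, 50 mm across all the way up, 48 mm tall with its shut white cap (14 mm high); about 90 g, +-25 %. The point is its centre, 24 mm above its foot; z is up. Starts upright on a flat 4 mm brown sheet, anywhere among the jars (27 mm or more clear between them).
- jar_64_c (a point): The second shortest of four loose round glass jars, straight-sided, 50 mm across all the way up, 64 mm tall with its shut white cap (14 mm high); about 115 g, +-25 %. The point is its centre, 32 mm above its foot; z is up. Grip it about 30 mm below its top: if lower, the gripper's body or linkage may hit the cap. Starts upright on a flat 4 mm brown sheet, anywhere among the jars (27 mm or more clear between them).
- jar_80_c (a point): The second tallest of four loose round glass jars, straight-sided, 50 mm across all the way up, 80 mm tall with its shut white cap (14 mm high); about 140 g, +-25 %. The point is its centre, 40 mm above its foot; z is up. Grip it about 30 mm below its top: if lower, the gripper's body or linkage may hit the cap. Starts upright on a flat 4 mm brown sheet, anywhere among the jars (27 mm or more clear between them).
- jar_96_c (a point): The tallest of four loose round glass jars, straight-sided, 50 mm across all the way up, 96 mm tall with its shut white cap (14 mm high); about 165 g, +-25 %. The point is its centre, 48 mm above its foot; z is up. Grip it about 30 mm below its top: if lower, the gripper's body or linkage may hit the cap. Starts upright on a flat 4 mm brown sheet, anywhere among the jars (27 mm or more clear between them).
- pad_a_top (a point): One of four alike round green pads, 74 mm across, fixed in a straight row, 95 mm from centre to centre, on a grey strip: the pad at the -y end of the row (seen by the robot, -y is right). The row's own y axis runs from pad_a to pad_d and lies within 0.1 rad of world y. The point is the centre of the pad's top face, 13 mm above the table; z is up. The strip may lie nearer to the robot than the jars or beyond them.
- pad_b_top (a point): One of four alike round green pads, 74 mm across, fixed in a straight row, 95 mm from centre to centre, on a grey strip: the second pad from the -y end (seen by the robot, -y is right). The row's own y axis runs from pad_a to pad_d and lies within 0.1 rad of world y. The point is the centre of the pad's top face, 13 mm above the table; z is up. The strip may lie nearer to the robot than the jars or beyond them.
- pad_c_top (a point): One of four alike round green pads, 74 mm across, fixed in a straight row, 95 mm from centre to centre, on a grey strip: the third pad from the -y end (seen by the robot, -y is right). The row's own y axis runs from pad_a to pad_d and lies within 0.1 rad of world y. The point is the centre of the pad's top face, 13 mm above the table; z is up. The strip may lie nearer to the robot than the jars or beyond them.
- pad_d_top (a point): One of four alike round green pads, 74 mm across, fixed in a straight row, 95 mm from centre to centre, on a grey strip: the pad at the +y end of the row (seen by the robot, -y is right). The row's own y axis runs from pad_a to pad_d and lies within 0.1 rad of world y. The point is the centre of the pad's top face, 13 mm above the table; z is up. The strip may lie nearer to the robot than the jars or beyond them.
- orange_block_c (a point): Orange block, 75 x 22 x 30 mm, fixed on one end of the grey strip, 75 mm beyond the centre of the end pad next to it; it may be at either end (a blue block of the same size is at the other). It marks the short end of the row. The point is its centre, 25 mm above the table.
- tape_c (a point): Bystander: a loose roll of amber packing tape lying flat, 90 mm across, 48 mm high, off to the side of the work. The point is its centre.
- scanner_c (a point): Bystander: a loose hand-held grey scanner with a black handle lying on its side, about 100 x 150 x 36 mm, off to the side of the work. The point lies in its head, 18 mm up.
- carton_c (a point): Bystander: a small loose closed carton, 90 x 70 x 55 mm, off to the side of the work. The point is its centre.
Not all that is in view belongs to the job. Leave any black look-alike of the part that bears jar_96_c alone.

How it is judged:
By the outcome, as a careful person would: the job done as asked, in the order asked, and still so for the second after the job is handed in, with the robot touching nothing.
It also fails if it takes over 112 s, if anything falls off the work surface, if the arm or the gripper's body presses on something with over 40 N, if the wrist force passes 120 N, or if a joint passes its speed limit or range.

ROBOT

A 6-joint arm with a two-finger parallel gripper is mounted at the origin on the work surface. World frame = base frame: x ahead of the robot, y to its left, z up, the work surface at z = 0. Lengths are in m, angles in rad, forces in N, time in s.
With the tool pointing down it reaches from about 0.3 to 0.775 m from the base axis. Payload 14.6 kg.
Tool frame: the origin (TCP) lies at the very end of the fingers, on their centre line; the grasp point (between the pads) lies 19 mm behind it; x points along the fingers, y is the direction in which the jaws open and shut, and the axes are right-handed (so a half turn about x gives the same grasp; the last joint's range is limited). The gripper opens to 94 mm and grips with 3 to 60 N. Pads are 16 mm wide; open, the fingers measure 119 mm over their backs; the gripper's body (75 mm by 177 mm) begins 78 mm behind the grasp point.
Start: joints at [1.081, 0.3, 1.521, -0, 1.321, -0.067], TCP at [0.226, 0.502, 0.205] pointing down, gripper open.
Joint ranges: [-3.03, 3.03], [-0.79, 2.21], [0.23, 2.52], [-1.04, 4.18], [0, 3.07], [-2.55, 2.55]. Speed limits (rad/s): [2.22, 2.22, 2.57, 3.14, 3.14, 3.14].

INTERFACE

Orientations are given as [roll, pitch, yaw] about the fixed x, y, z axes, in that order (R = Rz(yaw) Ry(pitch) Rx(roll)).
In Python, from station import ctrl, viewer, hand_in gives the robot as it stands. The module is installed in compiled form; this text tells all that it offers.
- The arm moves only by the tool play_rows, never from a script. Its argument "deltas" is a list that holds one entry, the list of rows, each a list of 7 numbers: the shift along the tool's x, y, z in mm, then the turn, a rotation vector about the tool's x, y, z in rad, then the finger opening in mm, from 0 to 94. In form: [[[dx, dy, dz, ax, ay, az, gripper], ...]]. A call has 1 to 10 rows; each row shifts and turns the commanded pose from where the row before left it, along the tool's axes as they then stand; what a row does not reach is not made up. A row lasts 1/10 s, in which the tool goes at most 50 mm and 8.59 degrees, less where a joint would pass 70% of its speed; a pose out of reach is approached as far as the arm can. A call with a gripper value outside its range is refused whole. The fingers move at their own pace and stop on an object; "grip_force" is the grip in N (left out, the last holds). Time passes only in rows, so rows that do not move let the fingers close. It gives the time, the measured TCP pose, the force and the opening at its end, in the units of the state.
- ctrl.get_obs(): the state, without advancing time (a new reading comes with each control period).
- viewer.camera(name): name is "side" or "top"; returns a dict with "img" (384x512x3 uint8, red, green, blue), "fx", "fy", "cx", "cy" (pixels), "rvec" (rotation vector, rad) and "tvec" (3), from world to camera coordinates, as OpenCV has them. Camera axes: x right, y down, z forward; pixel columns grow to the right and rows downward; lengths in m; the calibration is good to about 2 mm. A picture is of the moment at which its call begins. There is no depth.
- hand_in(): hands the job in, once; it reports no verdict.
The state is a dict: "time_s": time; "qpos": joint angles; "joint_vel": joint speeds; "tau": joint torques, N m; "ee_pos": TCP position; "eef_rot": TCP orientation; "force": force on the tool from outside, world axes, zero at the start; "moment": the same for the moment, N m; "grip_width": finger opening in m.
Only numpy, scipy, OpenCV 4.12 (cv2) and the standard library are available. Lean on these libraries where they do the work, as an engineer would, in place of code of your own. Each camera call takes 0.05 s, during which the arm holds its last target.

## Working session

There is one attempt and no reset: what is moved stays moved. The work goes in short steps, Python scripts to look and compute and a tool call to move; the robot and the scene stay as the last step left them, time stands still between calls to the robot, and variables do not carry over. Pictures are saved under pics/ and viewed, and the job is handed in when it is done.

Besides the shell and the picture viewer there is one more tool, called as a command line: name --argument value ..., lists and objects as JSON in quotes. play_rows: Moves the arm, as the interface text tells. Its arguments: {"type":"object","properties":{"deltas":{"type":"array","items":{"type":"array","items":{"type":"array","items":{"type":"number"}}}},"grip_force":{"type":"number"}},"required":["deltas"]}

```bash
mkdir -p pics; python3 - <<'E'
from station import ctrl, viewer
import cv2,numpy as np
print(ctrl.get_obs())
for n in("top","side"):
    c=viewer.camera(n);cv2.imwrite(f"pics/{n}0.png",c["img"][...,::-1])
    R=cv2.Rodrigues(np.array(c["rvec"],float))[0];t=np.array(c["tvec"],float)
    print(n,c["fx"],c["fy"],c["cx"],c["cy"],R.round(3).tolist(),t,"campos",-R.T@t)
E
```

```text
{'time_s': 0.0, 'qpos': array([ 1.08139890e+00,  3.00485306e-01,  1.52158669e+00, -3.16877402e-05,
        1.32070266e+00, -6.65649248e-02]), 'joint_vel': array([-0.00070171,  0.00082082,  0.00023674, -0.00152478,  0.00081871,
        0.00014568]), 'tau': array([-6.93408697e-05, -5.31815815e+01, -3.52742743e+01,  7.08748936e-02,
        2.43919948e-02, -8.90864521e-05]), 'ee_pos': array([0.22555669, 0.50132874, 0.20487617]), 'eef_rot': array([-1.61140059,  1.56961392, -2.03422523]), 'force': array([ 0.22769998, -0.43885436, -0.54603245]), 'moment': array([-0.01447865,  0.01687312, -0.03259195]), 'grip_width': 0.09396341543130982}
top 376.38454180323356 376.38454180323356 253.17190616758324 188.41846333809002 [[-0.015, -1.0, -0.001], [-0.982, 0.015, -0.189], [0.189, -0.001, -0.982]] [0.01828645 0.59022584 1.14420713] campos [0.363167   0.01093608 1.23527367]
side 390.7604292519043 390.7604292519043 251.83492812685262 191.55388657532038 [[0.79, -0.613, 0.007], [-0.466, -0.607, -0.644], [0.399, 0.505, -0.765]] [-0.45698172  0.34036647  1.01296211] campos [ 0.11563173 -0.58546262  0.99731473]
```

```bash
python3 - <<'E'
import cv2
for n in("top","side"):
    i=cv2.imread(f"pics/{n}0.png");cv2.imwrite(f"pics/{n}0b.png",cv2.resize(i,(800,600),interpolation=cv2.INTER_CUBIC))
E
```

```text
(no output)
```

View pics/top0b.png

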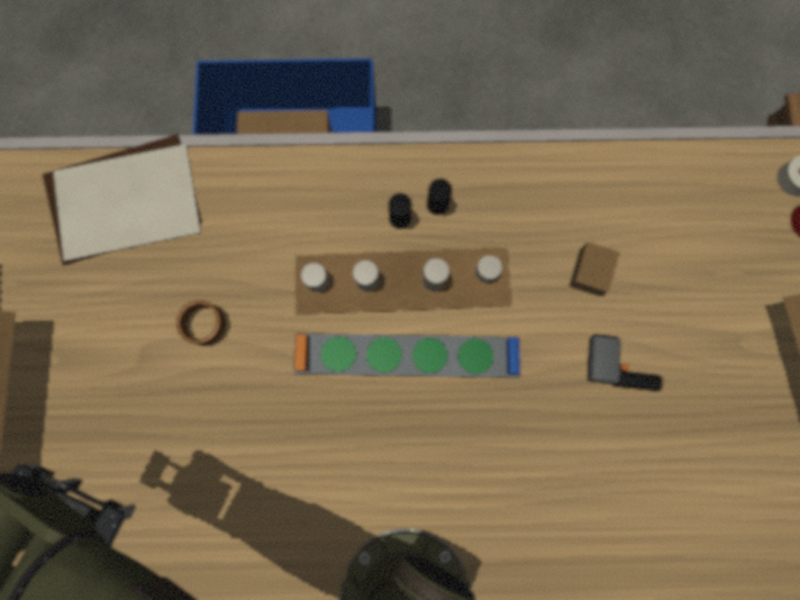

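View pics/side0b.png

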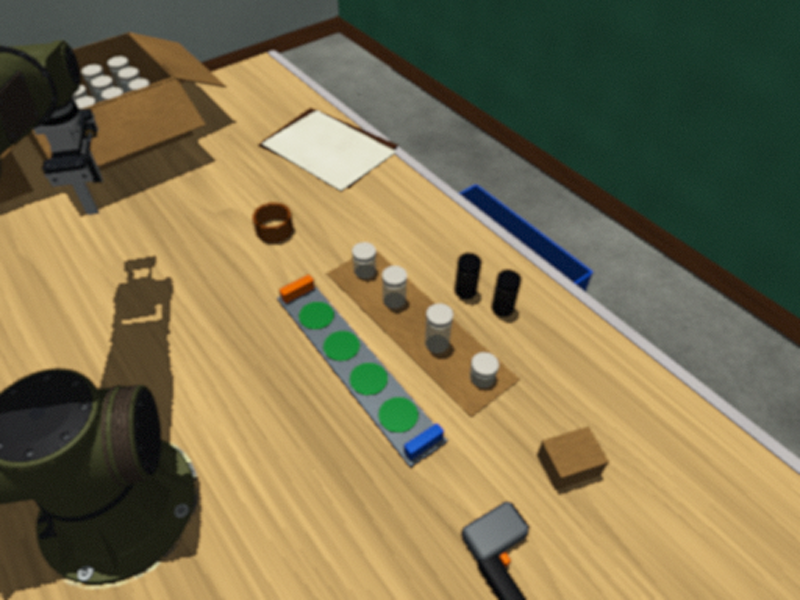

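The top view shows the orange block at the left (+y), display pixel (302,352), and blue at (513,356). The four white-capped jars stand on the brown sheet at (314,275), (366,273), (436,271) and (489,267). The black look-alikes at (400,210) and (440,196) stand off the sheet, so I leave them. I'll enlarge to measure the jars.

```bash
python3 - <<'E'
import cv2
i=cv2.imread("pics/top0.png")[150:250,180:340];cv2.imwrite("pics/topc.png",cv2.resize(i,(800,500),interpolation=cv2.INTER_CUBIC))
i=cv2.imread("pics/side0.png")[145:305,170:340];cv2.imwrite("pics/sidec.png",cv2.resize(i,None,fx=3.75,fy=3.75,interpolation=cv2.INTER_CUBIC))
E
```

```text
(no output)
```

View pics/topc.png

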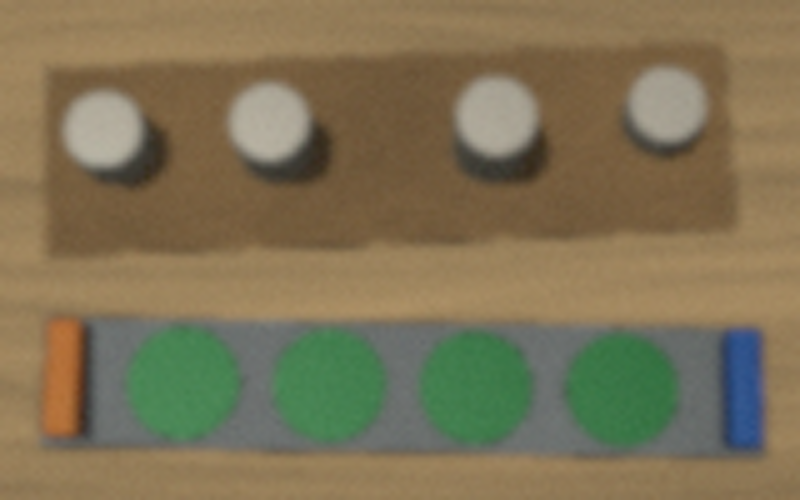

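View pics/sidec.png

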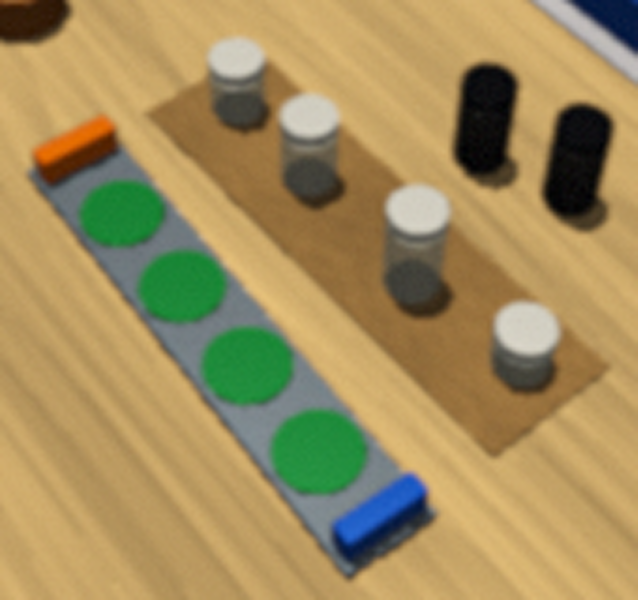

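Enlarged crop, left to right: the jars look like 64, 80, 96 and 48. I'll triangulate the cap tops from both views to confirm heights, then segment the pads for the row.

```bash
cat > h.py <<'E'
import cv2,numpy as np
from station import ctrl,viewer
def cams(): return {n:viewer.camera(n) for n in("top","side")}
def KRt(c):
    K=np.array([[c["fx"],0,c["cx"]],[0,c["fy"],c["cy"]],[0,0,1.]]);R=cv2.Rodrigues(np.array(c["rvec"],float))[0]
    return K,R,np.array(c["tvec"],float)
def P(c):
    K,R,t=KRt(c);return K@np.c_[R,t]
def onz(c,uv,z):
    K,R,t=KRt(c);o=-R.T@t;d=R.T@np.linalg.inv(K)@np.array([uv[0],uv[1],1.]);return o+d*(z-o[2])/d[2]
E
python3 - <<'E'
from h import *
cs=cams();T,S=cs["top"],cs["side"]
tp=[(103,130),(270,123),(497,117),(667,104)];sp=[(237,57),(309,115),(417,208),(526,326)]
tp=[((u+.5)/5-.5+180,(v+.5)/5-.5+150) for u,v in tp];sp=[((u+.5)/3.75-.5+170,(v+.5)/3.75-.5+145) for u,v in sp]
X=cv2.triangulatePoints(P(T),P(S),np.array(tp).T,np.array(sp).T);X=(X[:3]/X[3]).T
print("tri",X.round(4).tolist())
for a,b,h in zip(tp,sp,(64,80,96,48)): print(h,onz(T,a,.004+h/1e3).round(4),onz(S,b,.004+h/1e3).round(4))
for n in cs:
    im=cs[n]["img"];hsv=cv2.cvtColor(im,cv2.COLOR_RGB2HSV)
    m=cv2.inRange(hsv,(45,80,40),(85,255,255))
    k,l,st,ce=cv2.connectedComponentsWithStats(m)
    for s,q in zip(st,ce):
        if 150<s[4]<2000 and s[4]!=m.size: print(n,s,q.round(1),onz(cs[n],q,.013).round(4))
    # caps
    m=cv2.inRange(hsv,(0,0,130),(179,45,255)); 
    k,l,st,ce=cv2.connectedComponentsWithStats(m)
    for s,q in zip(st,ce):
        if 60<s[4]<600: print("cap",n,s,q.round(1))
E
```

```text
tri [[0.6335, 0.1766, 0.0677], [0.6318, 0.0696, 0.0854], [0.6296, -0.0715, 0.1014], [0.6477, -0.1849, 0.0535]]
64 [0.6323 0.1771 0.068 ] [0.6343 0.1761 0.068 ]
80 [0.6315 0.07   0.084 ] [0.6332 0.0705 0.084 ]
96 [ 0.6294 -0.0714  0.1   ] [ 0.6309 -0.0709  0.1   ]
48 [ 0.6476 -0.1849  0.052 ] [ 0.649  -0.1845  0.052 ]
top [206 216  22  22 374] [216.2 226.2] [0.476  0.1309 0.013 ]
top [235 216  22  22 377] [245.5 226.6] [0.4731 0.0361 0.013 ]
top [264 217  22  22 374] [274.7 227.1] [ 0.4701 -0.0587  0.013 ]
top [293 217  22  22 377] [304.  227.5] [ 0.4671 -0.1535  0.013 ]
cap top [  0  87 103   8 568] [48.2 90.4]
cap top [505 101   7  18  98] [508.3 109.1]
cap top [306 164  15  14 159] [312.9 170.6]
cap top [226 167  16  15 175] [233.5 174.1]
cap top [271 166  16  15 182] [278.9 173. ]
cap top [193 169  15  14 173] [200.2 175.6]
side [191 193  23  18 336] [201.9 201.4] [0.4754 0.1296 0.013 ]
side [206 211  25  20 375] [218.1 220.9] [0.473  0.0345 0.013 ]
side [223 232  25  21 418] [235.4 242. ] [ 0.4698 -0.0602  0.013 ]
side [242 254  26  23 474] [254.5 265. ] [ 0.4672 -0.1555  0.013 ]
cap side [220  28  19  11  77] [227.7  33.2]
cap side [172  32  77  58 451] [209.3  60.5]
cap side [69 36 13  7 68] [74.7 39. ]
cap side [52 41 13  7 66] [58.1 44.2]
cap side [76 43 12  7 71] [81.3 46. ]
cap side [58 48 14  8 77] [64.5 51.5]
cap side [82 50 13  7 68] [87.9 53. ]
cap side [65 56 14  7 71] [71.  58.8]
cap side [48 62 13  7 68] [54.1 64.6]
cap side [385 140  30  20 173] [396.1 150.5]
cap side [226 156  14  10 117] [232.4 160.5]
cap side [245 171  15  11 136] [252. 176.]
cap side [273 195  16  13 171] [280.8 200.9]
cap side [211 222  35  24 125] [224.6 233.8]
cap side [302 226  17  14 188] [309.9 232.6]
cap side [228 240  37  31 269] [244.6 253.9]
cap side [246 259  31  31 205] [261.8 275.9]
cap side [300 335  17  19 132] [307.4 344.6]
```

Heights triangulate to the jar order 64 / 80 / 96 / 48 going from +y to -y, and both cameras agree to about 2 mm. Pads d to a map to 48, 64, 80, 96. I'll grip with the jaws along x. Next I work out the orientation.

```bash
cat >> h.py <<'E'
from scipy.spatial.transform import Rotation as Ro
def pose():
    o=ctrl.get_obs();return np.array(o["ee_pos"]),Ro.from_euler("xyz",o["eef_rot"]),o
def togo(target,sgn):
    p,R,o=pose();G=Ro.from_matrix(np.array([[0,sgn,0],[0,0,-sgn],[-1,0,0]]))
    d=R.inv().apply(np.array(target)-p)*1e3; rv=(R.inv()*G).as_rotvec()
    dt=G.inv().apply(np.array(target)-p)*1e3
    return d.round(1),rv.round(4),dt.round(1)
E
python3 - <<'E'
from h import *
p,R,o=pose();print(R.as_matrix().round(3))
for s in(1,-1): print(s,togo((.6483,-.1847,.2),s))
E
```

```text
[[-0.     0.41   0.912]
 [-0.001  0.912 -0.41 ]
 [-1.    -0.001 -0.   ]]
1 (array([   5.4, -452.3,  667. ]), array([1.148e+00, 3.000e-04, 6.000e-04]), array([  5.1, 422.7, 686.1]))
-1 (array([   5.4, -452.3,  667. ]), array([-1.9936e+00, -7.0000e-04,  4.0000e-04]), array([   5.1, -422.7, -686.1]))
```

play_rows --deltas '[[[0, 0, 0, 0.1435, 0, 0, 94], [0, 0, 0, 0.1435, 0, 0, 94], [0, 0, 0, 0.1435, 0, 0, 94], [0, 0, 0, 0.1435, 0, 0, 94], [0, 0, 0, 0.1435, 0, 0, 94], [0, 0, 0, 0.1435, 0, 0, 94], [0, 0, 0, 0.1435, 0, 0, 94], [0, 0, 0, 0.1435, 0, 0, 94], [0, 0, 0, 0, 0, 0, 94]]]'

```text
time_s: 1.1
ee_pos: [0.2256, 0.5015, 0.2053]
eef_rot: [-0.506, 1.571, -2.079]
force: [-0.3, -0.5, -0.6]
grip_width: 0.094
```

```bash
python3 - <<'E'
from h import *
print(togo((.6483,-.1847,.2),1),pose()[0],pose()[2]["qpos"].round(3))
E
```

```text
(array([  5.4, 424.3, 685.2]), array([-0.0024,  0.0003,  0.0001]), array([  5.3, 422.7, 686.2])) [0.2256441  0.50150568 0.20530912] [1.081 0.3   1.521 0.    1.321 1.084]
```

play_rows --deltas '[[[0, 10, 16, 0, 0, 0, 94], [0, 20, 32, 0, 0, 0, 94], [0, 23, 38, 0, 0, 0, 94], [0, 23, 38, 0, 0, 0, 94], [0, 23, 38, 0, 0, 0, 94], [0, 23, 38, 0, 0, 0, 94], [0, 23, 38, 0, 0, 0, 94], [0, 23, 38, 0, 0, 0, 94], [0, 23, 38, 0, 0, 0, 94], [0, 23, 38, 0, 0, 0, 94]]]'

```text
time_s: 2.1
ee_pos: [0.4403, 0.1478, 0.2056]
eef_rot: [1.981, 1.571, 0.415]
force: [-0.5, 0.7, 0.4]
grip_width: 0.0936
```

play_rows --deltas '[[[0, 23, 38, 0, 0, 0, 94], [0, 23, 38, 0, 0, 0, 94], [0, 23, 38, 0, 0, 0, 94], [0, 23, 38, 0, 0, 0, 94], [0, 23, 38, 0, 0, 0, 94], [0, 23, 38, 0, 0, 0, 94], [0, 23, 38, 0, 0, 0, 94], [0, 20, 36, 0, 0, 0, 94], [0, 10, 20, 0, 0, 0, 94], [0, 0, 0, 0, 0, 0, 94]]]'

```text
time_s: 3.1
ee_pos: [0.631, -0.175, 0.2043]
eef_rot: [-1.651, 1.57, 3.064]
force: [0.7, 1.0, 0.7]
grip_width: 0.0937
```

```bash
python3 - <<'E'
from h import *
p,R,o=pose()
print(togo((.6483,-.1847,.009),1),p,o["qpos"].round(3),o["force"])
E
```

```text
(array([195.3,  17.5,   9.8]), array([ 0.0019, -0.0001,  0.0012]), array([195.3,  17.3,   9.7])) [ 0.63096104 -0.17496297  0.20429532] [-0.326  0.541  1.186 -0.     1.416 -0.328] [0.68111498 0.95244743 0.70812554]
```

play_rows --deltas '[[[0, 10, 5, 0, 0, 0, 94], [5, 7.5, 5, 0, 0, 0, 94], [30, 0, 0, 0, 0, 0, 94], [35, 0, 0, 0, 0, 0, 94], [35, 0, 0, 0, 0, 0, 94], [35, 0, 0, 0, 0, 0, 94], [25, 0, 0, 0, 0, 0, 94], [16, 0, 0, 0, 0, 0, 94], [8, 0, 0, 0, 0, 0, 94], [4, 0, 0, 0, 0, 0, 94]]]'

```text
time_s: 4.1
ee_pos: [0.6483, -0.1823, 0.0124]
eef_rot: [1.248, 1.571, -0.321]
force: [-1.0, -0.2, 0.1]
grip_width: 0.0938
```

play_rows --deltas '[[[0, 0, 0, 0, 0, 0, 94], [0, 0, 0, 0, 0, 0, 70], [0, 0, 0, 0, 0, 0, 60], [0, 0, 0, 0, 0, 0, 54], [0, 0, 0, 0, 0, 0, 50], [0, 0, 0, 0, 0, 0, 46], [0, 0, 0, 0, 0, 0, 40], [0, 0, 0, 0, 0, 0, 40], [0, 0, 0, 0, 0, 0, 40]]]' --grip_force 15

```text
time_s: 5.0
ee_pos: [0.6482, -0.1825, 0.0125]
eef_rot: [0.811, 1.571, -0.76]
force: [-0.5, -0.9, 1.7]
grip_width: 0.0496
```

```bash
python3 - <<'E'
from h import *
p,R,o=pose()
print(p,o["grip_width"],o["force"],togo((.6483,-.1847,.009),1))
c=viewer.camera("side");cv2.imwrite("pics/s1.png",cv2.resize(c["img"][120:300,180:400,::-1],None,fx=3,fy=3,interpolation=cv2.INTER_CUBIC))
E
```

```text
[ 0.6482002  -0.1824804   0.01251975] 0.049551126789592205 [-0.5150206  -0.85565457  1.66386123] (array([3.5, 0.1, 2.2]), array([ 0.    ,  0.0001, -0.0001]), array([3.5, 0.1, 2.2]))
```

View pics/s1.png

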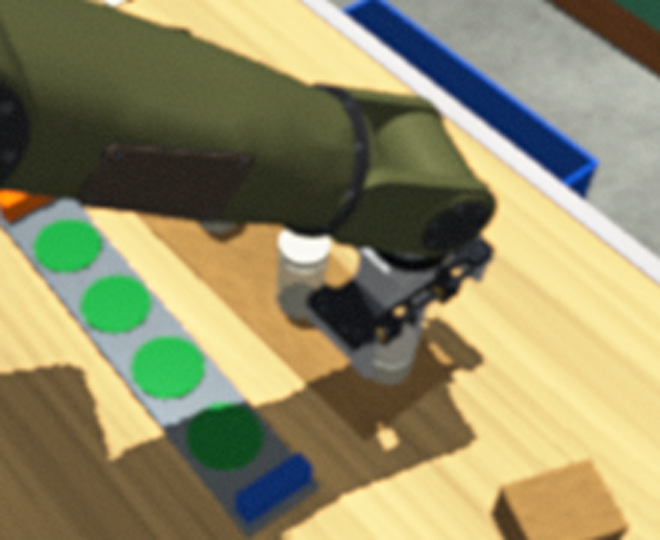

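Gripped: opening 49.6 mm on the 48 jar. Lifting and carrying it to pad_d.

play_rows --deltas '[[[-2, 0, 0, 0, 0, 0, 40], [-6, 0, 0, 0, 0, 0, 40], [-14, 0, 0, 0, 0, 0, 40], [-22, 0, 0, 0, 0, 0, 40], [-26, 0, 0, 0, 0, 0, 40], [-26, 0, 0, 0, 0, 0, 40], [-20, 0, 0, 0, 0, 0, 40], [-14, -4, -8, 0, 0, 0, 40], [-8, -8, -16, 0, 0, 0, 40], [-2, -12, -22, 0, 0, 0, 40]]]'

```text
time_s: 6.05
ee_pos: [0.624, -0.136, 0.1539]
eef_rot: [1.313, 1.569, -0.259]
force: [0.1, -0.2, -1.0]
grip_width: 0.05
```

play_rows --deltas '[[[0, -15, -28, 0, 0, 0, 40], [0, -17, -31, 0, 0, 0, 40], [0, -17, -31, 0, 0, 0, 40], [0, -17, -31, 0, 0, 0, 40], [0, -17, -31, 0, 0, 0, 40], [0, -17, -31, 0, 0, 0, 40], [0, -17, -30, 0, 0, 0, 40], [0, -14, -25, 0, 0, 0, 40], [0, -10, -16, 0, 0, 0, 40], [0, -5, -8, 0, 0, 0, 40]]]'

```text
time_s: 7.05
ee_pos: [0.477, 0.1269, 0.1529]
eef_rot: [2.101, 1.57, 0.532]
force: [-0.1, -0.6, -0.6]
grip_width: 0.05
```

```bash
python3 - <<'E'
from h import *
p,R,o=pose()
print(p,o["grip_width"],o["force"],togo((.4757,.132,.0215),1))
E
```

```text
[0.47700019 0.12694182 0.15289254] 0.049998343475657646 [-0.11391744 -0.62654711 -0.62119575] (array([131.4,  -1.3,  -5. ]), array([ 0.0016, -0.0002, -0.0003]), array([131.4,  -1.3,  -5.1]))
```

play_rows --deltas '[[[4, -0.6, -1.5, 0, 0, 0, 40], [12, 0, -1.5, 0, 0, 0, 40], [20, 0, 0, 0, 0, 0, 40], [24, 0, 0, 0, 0, 0, 40], [24, 0, 0, 0, 0, 0, 40], [18, 0, 0, 0, 0, 0, 40], [12, 0, 0, 0, 0, 0, 40], [7, 0, 0, 0, 0, 0, 40], [3, 0, 0, 0, 0, 0, 40], [0, 0, 0, 0, 0, 0, 40]]]'

```text
time_s: 8.05
ee_pos: [0.4778, 0.1285, 0.0285]
eef_rot: [1.715, 1.571, 0.144]
force: [0.0, 0.2, -0.6]
grip_width: 0.0495
```

```bash
python3 - <<'E'
from h import *
p,R,o=pose()
print(p,o["grip_width"],o["force"],togo((.4757,.132,.0215),1))
E
```

```text
[0.47775846 0.12845272 0.02850564] 0.049455216279020095 [ 0.01418985  0.17878651 -0.57980082] (array([ 7. , -2.1, -3.5]), array([-0.0002, -0.    , -0.0002]), array([ 7. , -2.1, -3.5]))
```

play_rows --deltas '[[[0, -1, -2, 0, 0, 0, 40], [1, -1, -1.5, 0, 0, 0, 40], [1.5, 0, 0, 0, 0, 0, 40], [1.5, 0, 0, 0, 0, 0, 40], [1, 0, 0, 0, 0, 0, 40], [1, 0, 0, 0, 0, 0, 40], [0.5, 0, 0, 0, 0, 0, 40], [0, 0, 0, 0, 0, 0, 40]]]'

```text
time_s: 8.85
ee_pos: [0.4755, 0.132, 0.0219]
eef_rot: [-1.269, 1.571, -2.839]
force: [-0.5, 1.1, -0.4]
grip_width: 0.0498
```

play_rows --deltas '[[[0.5, 0, 0, 0, 0, 0, 40], [0.5, 0, 0, 0, 0, 0, 40], [0, 0, 0, 0, 0, 0, 40]]]'

```text
time_s: 9.15
ee_pos: [0.4756, 0.132, 0.0214]
eef_rot: [1.398, 1.571, -0.173]
force: [-3.3, -2.0, 7.3]
grip_width: 0.0498
```

Contact (7 N upward), so the jar is seated. Opening gradually, then rising.

play_rows --deltas '[[[0, 0, 0, 0, 0, 0, 51], [0, 0, 0, 0, 0, 0, 53], [0, 0, 0, 0, 0, 0, 56], [0, 0, 0, 0, 0, 0, 60], [0, 0, 0, 0, 0, 0, 70], [0, 0, 0, 0, 0, 0, 80], [0, 0, 0, 0, 0, 0, 90], [0, 0, 0, 0, 0, 0, 94], [0, 0, 0, 0, 0, 0, 94]]]'

```text
time_s: 10.05
ee_pos: [0.4756, 0.1321, 0.0209]
eef_rot: [-1.55, 1.571, -3.121]
force: [0.2, -0.1, -0.0]
grip_width: 0.0931
```

play_rows --deltas '[[[-3, 0, 0, 0, 0, 0, 94], [-10, 0, 0, 0, 0, 0, 94], [-20, 0, 0, 0, 0, 0, 94], [-30, 0, 0, 0, 0, 0, 94], [-35, 0, 0, 0, 0, 0, 94], [-35, 0, 0, 0, 0, 0, 94], [-25, 8, -3, 0, 0, 0, 94], [-15, 18, -6, 0, 0, 0, 94], [-7, 25, -8, 0, 0, 0, 94], [0, 30, -9, 0, 0, 0, 94]]]'

```text
time_s: 11.05
ee_pos: [0.5576, 0.1585, 0.2036]
eef_rot: [1.792, 1.567, 0.222]
force: [-1.1, 0.4, 0.3]
grip_width: 0.0941
```

play_rows --deltas '[[[0, 30, -8, 0, 0, 0, 94], [0, 24, -6, 0, 0, 0, 94], [0, 14, -4, 0, 0, 0, 94], [0, 7, 0, 0, 0, 0, 94], [0, 0, 0, 0, 0, 0, 94]]]'

```text
time_s: 11.55
ee_pos: [0.6317, 0.1759, 0.2011]
eef_rot: [-0.86, 1.571, -2.431]
force: [-1.4, -0.1, 0.9]
grip_width: 0.0939
```

```bash
python3 - <<'E'
from h import *
p,R,o=pose()
print(p,o["grip_width"],o["force"],togo((.6333,.1766,.019),1))
cs=cams()
for n in cs:
    cv2.imwrite(f"pics/{n}2.png",cv2.resize(cs[n]["img"][130:310,160:360,::-1],None,fx=3,fy=3,interpolation=cv2.INTER_CUBIC))
E
```

```text
[0.63171345 0.17587329 0.20108547] 0.09387322345069196 [-1.35389688 -0.14621476  0.88013496] (array([182.1,   1.6,  -0.7]), array([-0.0001,  0.0001,  0.0001]), array([182.1,   1.6,  -0.7]))
```

View pics/side2.png

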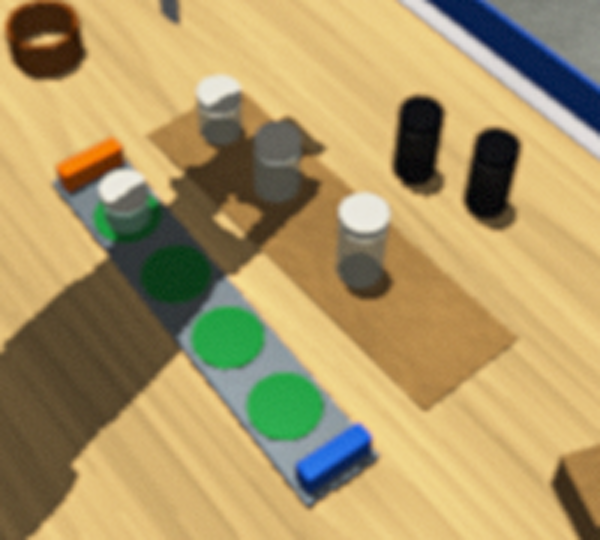

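View pics/top2.png

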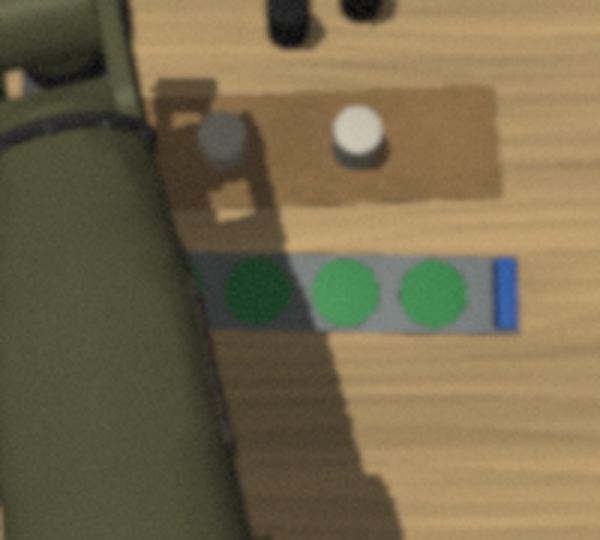

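Side crop: the 48 jar stands upright on pad_d (cap at (123,185)) and the other jars are unmoved. Next, down onto the 64 jar.

play_rows --deltas '[[[8, 1.6, -0.7, 0, 0, 0, 94], [20, 0, 0, 0, 0, 0, 94], [32, 0, 0, 0, 0, 0, 94], [35, 0, 0, 0, 0, 0, 94], [35, 0, 0, 0, 0, 0, 94], [25, 0, 0, 0, 0, 0, 94], [15, 0, 0, 0, 0, 0, 94], [8, 0, 0, 0, 0, 0, 94], [4, 0, 0, 0, 0, 0, 94], [0, 0, 0, 0, 0, 0, 94]]]'

```text
time_s: 12.65
ee_pos: [0.6335, 0.1768, 0.0196]
eef_rot: [1.826, 1.57, 0.255]
force: [-0.4, -0.3, 0.6]
grip_width: 0.094
```

play_rows --deltas '[[[0, 0, 0, 0, 0, 0, 80], [0, 0, 0, 0, 0, 0, 70], [0, 0, 0, 0, 0, 0, 60], [0, 0, 0, 0, 0, 0, 54], [0, 0, 0, 0, 0, 0, 50], [0, 0, 0, 0, 0, 0, 46], [0, 0, 0, 0, 0, 0, 40], [0, 0, 0, 0, 0, 0, 40], [0, 0, 0, 0, 0, 0, 40]]]'

```text
time_s: 13.55
ee_pos: [0.6332, 0.1768, 0.019]
eef_rot: [-0.568, 1.571, -2.138]
force: [-0.3, -0.1, 1.1]
grip_width: 0.0497
```

```bash
python3 - <<'E'
from h import *
p,R,o=pose()
c=viewer.camera("side")
print("48 jar",onz(c,(200.5,191.5),.061))
print(p,o["grip_width"],o["force"],togo((.473,.0353,.17),1))
E
```

```text
48 jar [0.47623898 0.13085004 0.061     ]
[0.6331567  0.17675063 0.01897066] 0.049749244743519064 [-0.25144168 -0.0963621   1.10276286] (array([-151. , -160.2,  141.5]), array([-0.,  0., -0.]), array([-151. , -160.2,  141.5]))
```

The 48 jar's cap sits at (0.476, 0.131), within 1 mm of pad_d. The 64 jar is gripped, so lifting it to pad_c.

play_rows --deltas '[[[-2, 0, 0, 0, 0, 0, 40], [-6, 0, 0, 0, 0, 0, 40], [-14, 0, 0, 0, 0, 0, 40], [-22, 0, 0, 0, 0, 0, 40], [-27, 0, 0, 0, 0, 0, 40], [-27, 0, 0, 0, 0, 0, 40], [-22, 0, 0, 0, 0, 0, 40], [-16, -4, 4, 0, 0, 0, 40], [-10, -8, 7, 0, 0, 0, 40], [-4, -14, 12, 0, 0, 0, 40]]]'

```text
time_s: 14.6
ee_pos: [0.6067, 0.1534, 0.1698]
eef_rot: [1.707, 1.57, 0.137]
force: [-0.2, -0.7, -1.7]
grip_width: 0.0502
```

play_rows --deltas '[[[0, -19, 17, 0, 0, 0, 40], [0, -23, 20, 0, 0, 0, 40], [0, -24, 21, 0, 0, 0, 40], [0, -23, 20, 0, 0, 0, 40], [0, -19, 17, 0, 0, 0, 40], [0, -14, 12, 0, 0, 0, 40], [0, -8, 7, 0, 0, 0, 40], [0, -4, 4.5, 0, 0, 0, 40], [0, 0, 0, 0, 0, 0, 40]]]'

```text
time_s: 15.5
ee_pos: [0.473, 0.035, 0.169]
eef_rot: [1.559, 1.571, -0.013]
force: [-0.4, 0.1, -0.9]
grip_width: 0.05
```

```bash
python3 - <<'E'
from h import *
p,R,o=pose()
print(p,o["grip_width"],o["force"],togo((.473,.0353,.028),1))
E
```

```text
[0.47297435 0.03499213 0.16899442] 0.049996934202361044 [-0.35033906  0.14366382 -0.94617492] (array([141. ,   0. ,  -0.3]), array([-0.0004,  0.    , -0.    ]), array([141. ,   0. ,  -0.3]))
```

play_rows --deltas '[[[5, 0, 0, 0, 0, 0, 40], [14, 0, 0, 0, 0, 0, 40], [23, 0, 0, 0, 0, 0, 40], [28, 0, 0, 0, 0, 0, 40], [25, 0, 0, 0, 0, 0, 40], [18, 0, 0, 0, 0, 0, 40], [12, 0, 0, 0, 0, 0, 40], [7, 0, 0, 0, 0, 0, 40], [4, 0, 0, 0, 0, 0, 40], [0, 0, 0, 0, 0, 0, 40]]]'

```text
time_s: 16.5
ee_pos: [0.4733, 0.0353, 0.033]
eef_rot: [1.693, 1.571, 0.123]
force: [0.0, -0.8, -0.2]
grip_width: 0.0494
```

play_rows --deltas '[[[1, 0, 0, 0, 0, 0, 40], [1, 0, 0, 0, 0, 0, 40], [1, 0, 0, 0, 0, 0, 40], [0.7, 0, 0, 0, 0, 0, 40], [0.5, 0, 0, 0, 0, 0, 40], [0.5, 0, 0, 0, 0, 0, 40], [0, 0, 0, 0, 0, 0, 40]]]'

```text
time_s: 17.2
ee_pos: [0.4731, 0.0353, 0.0282]
eef_rot: [-1.225, 1.571, -2.796]
force: [-0.6, -0.8, -0.7]
grip_width: 0.0496
```

play_rows --deltas '[[[0.4, 0, 0, 0, 0, 0, 40], [0.4, 0, 0, 0, 0, 0, 40], [0, 0, 0, 0, 0, 0, 40]]]'

```text
time_s: 17.5
ee_pos: [0.4732, 0.0353, 0.0279]
eef_rot: [1.336, 1.571, -0.234]
force: [-4.2, -0.9, 6.9]
grip_width: 0.0498
```

Contact. Releasing, then on to the 80 jar.

play_rows --deltas '[[[0, 0, 0, 0, 0, 0, 51], [0, 0, 0, 0, 0, 0, 53], [0, 0, 0, 0, 0, 0, 56], [0, 0, 0, 0, 0, 0, 60], [0, 0, 0, 0, 0, 0, 70], [0, 0, 0, 0, 0, 0, 80], [0, 0, 0, 0, 0, 0, 90], [0, 0, 0, 0, 0, 0, 94], [0, 0, 0, 0, 0, 0, 94]]]'

```text
time_s: 18.4
ee_pos: [0.4732, 0.0353, 0.0275]
eef_rot: [2.702, 1.571, 1.132]
force: [0.1, 0.6, -0.2]
grip_width: 0.0934
```

play_rows --deltas '[[[-3, 0, 0, 0, 0, 0, 94], [-10, 0, 0, 0, 0, 0, 94], [-20, 0, 0, 0, 0, 0, 94], [-30, 0, 0, 0, 0, 0, 94], [-35, 0, 0, 0, 0, 0, 94], [-35, 0, 0, 0, 0, 0, 94], [-25, 8, -2, 0, 0, 0, 94], [-12, 18, -4, 0, 0, 0, 94], [-5, 25, -6, 0, 0, 0, 94], [0, 30, -7, 0, 0, 0, 94]]]'

```text
time_s: 19.4
ee_pos: [0.5551, 0.0544, 0.2047]
eef_rot: [1.6, 1.568, 0.029]
force: [-0.3, 0.9, 1.0]
grip_width: 0.094
```

play_rows --deltas '[[[0, 30, -6, 0, 0, 0, 94], [0, 25, -5, 0, 0, 0, 94], [0, 15, -4, 0, 0, 0, 94], [0, 8, -1, 0, 0, 0, 94], [0, 0, 0, 0, 0, 0, 94]]]'

```text
time_s: 19.9
ee_pos: [0.6324, 0.0702, 0.2026]
eef_rot: [-1.345, 1.571, -2.916]
force: [0.1, 0.2, -0.3]
grip_width: 0.0943
```

```bash
python3 - <<'E'
from h import *
p,R,o=pose()
print(p,o["grip_width"],o["force"],togo((.6323,.070,.035),1))
cs=cams()
for n in ["side"]:
    cv2.imwrite(f"pics/{n}3.png",cv2.resize(cs[n]["img"][130:310,160:360,::-1],None,fx=3,fy=3,interpolation=cv2.INTER_CUBIC))
E
```

```text
[0.63235484 0.0702423  0.2026024 ] 0.09430192802135108 [ 0.11084798  0.15424623 -0.34823165] (array([167.6,  -0. ,   0.2]), array([0.0001, 0.    , 0.0001]), array([ 1.676e+02, -1.000e-01,  2.000e-01]))
```

View pics/side3.png

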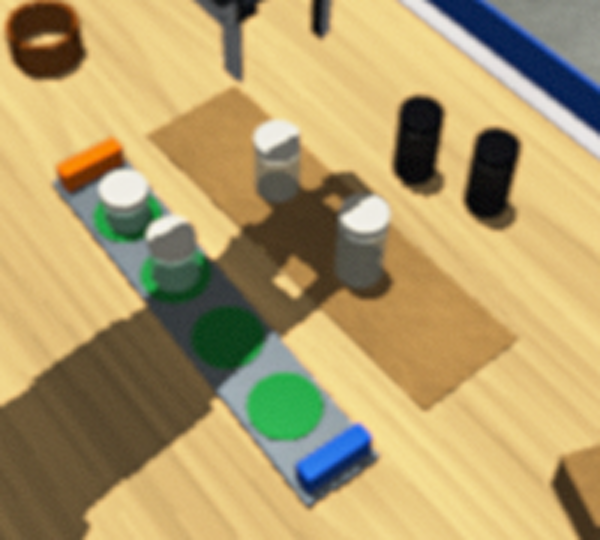

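Both jars stand upright on their pads, caps at (123,188) and (171,235). Next, down onto the 80 jar.

play_rows --deltas '[[[8, 0, 0, 0, 0, 0, 94], [20, 0, 0, 0, 0, 0, 94], [32, 0, 0, 0, 0, 0, 94], [33, 0, 0, 0, 0, 0, 94], [30, 0, 0, 0, 0, 0, 94], [20, 0, 0, 0, 0, 0, 94], [13, 0, 0, 0, 0, 0, 94], [8, 0, 0, 0, 0, 0, 94], [4, 0, 0, 0, 0, 0, 94], [0, 0, 0, 0, 0, 0, 94]]]'

```text
time_s: 21.0
ee_pos: [0.6323, 0.0702, 0.0347]
eef_rot: [1.555, 1.57, -0.016]
force: [-0.6, -0.5, 1.0]
grip_width: 0.0943
```

play_rows --deltas '[[[0, 0, 0, 0, 0, 0, 80], [0, 0, 0, 0, 0, 0, 70], [0, 0, 0, 0, 0, 0, 60], [0, 0, 0, 0, 0, 0, 54], [0, 0, 0, 0, 0, 0, 50], [0, 0, 0, 0, 0, 0, 46], [0, 0, 0, 0, 0, 0, 40], [0, 0, 0, 0, 0, 0, 40], [0, 0, 0, 0, 0, 0, 40]]]'

```text
time_s: 21.9
ee_pos: [0.6322, 0.0703, 0.0345]
eef_rot: [1.24, 1.571, -0.331]
force: [-0.2, -0.3, 0.3]
grip_width: 0.0498
```

```bash
python3 - <<'E'
from h import *
p,R,o=pose()
print(p,o["grip_width"],o["force"],togo((.470,-.0595,.19),1))
E
```

```text
[0.63221811 0.07025178 0.03449709] 0.04984435900408059 [-0.16088249 -0.27075167  0.31900041] (array([-155.5, -162.2,  129.8]), array([ 0.    ,  0.    , -0.0001]), array([-155.5, -162.2,  129.8]))
```

play_rows --deltas '[[[-2, 0, 0, 0, 0, 0, 40], [-6, 0, 0, 0, 0, 0, 40], [-14, 0, 0, 0, 0, 0, 40], [-22, 0, 0, 0, 0, 0, 40], [-27, 0, 0, 0, 0, 0, 40], [-27, 0, 0, 0, 0, 0, 40], [-22, 0, 0, 0, 0, 0, 40], [-16, -4, 4, 0, 0, 0, 40], [-10, -8, 7, 0, 0, 0, 40], [-4, -14, 11, 0, 0, 0, 40]]]'

```text
time_s: 22.9
ee_pos: [0.6057, 0.0479, 0.1853]
eef_rot: [1.545, 1.57, -0.026]
force: [0.7, -0.4, -2.0]
grip_width: 0.0499
```

play_rows --deltas '[[[0, -19, 16, 0, 0, 0, 40], [0, -23, 18, 0, 0, 0, 40], [0, -25, 19, 0, 0, 0, 40], [0, -23, 18, 0, 0, 0, 40], [0, -20, 15, 0, 0, 0, 40], [0, -14, 11, 0, 0, 0, 40], [0, -8, 7, 0, 0, 0, 40], [0, -4, 4, 0, 0, 0, 40], [0, 0, 0, 0, 0, 0, 40]]]'

```text
time_s: 23.8
ee_pos: [0.47, -0.06, 0.1845]
eef_rot: [2.206, 1.571, 0.635]
force: [0.6, -0.8, -2.0]
grip_width: 0.0497
```

```bash
python3 - <<'E'
from h import *
p,R,o=pose()
print(p,o["grip_width"],o["force"],togo((.470,-.0595,.0435),1))
E
```

```text
[ 0.46997505 -0.06002428  0.18447947] 0.049748862727043056 [ 0.58916469 -0.77554998 -1.98445095] (array([141. ,   0. ,  -0.5]), array([-0.0006, -0.    , -0.    ]), array([141. ,   0. ,  -0.5]))
```

play_rows --deltas '[[[5, 0, -0.5, 0, 0, 0, 40], [14, 0, 0, 0, 0, 0, 40], [23, 0, 0, 0, 0, 0, 40], [28, 0, 0, 0, 0, 0, 40], [25, 0, 0, 0, 0, 0, 40], [18, 0, 0, 0, 0, 0, 40], [12, 0, 0, 0, 0, 0, 40], [7, 0, 0, 0, 0, 0, 40], [4, 0, 0, 0, 0, 0, 40], [0, 0, 0, 0, 0, 0, 40]]]'

```text
time_s: 24.8
ee_pos: [0.4703, -0.0592, 0.0485]
eef_rot: [1.822, 1.571, 0.252]
force: [0.5, 0.1, -1.1]
grip_width: 0.0499
```

play_rows --deltas '[[[1, 0, 0, 0, 0, 0, 40], [1, 0, 0, 0, 0, 0, 40], [1, 0, 0, 0, 0, 0, 40], [0.7, 0, 0, 0, 0, 0, 40], [0.5, 0, 0, 0, 0, 0, 40], [0.5, 0, 0, 0, 0, 0, 40], [0.3, 0, 0, 0, 0, 0, 40], [0, 0, 0, 0, 0, 0, 40]]]'

```text
time_s: 25.6
ee_pos: [0.4702, -0.0593, 0.0435]
eef_rot: [1.094, 1.571, -0.477]
force: [0.1, 0.9, -1.5]
grip_width: 0.0499
```

play_rows --deltas '[[[0.4, 0, 0, 0, 0, 0, 40], [0.4, 0, 0, 0, 0, 0, 40], [0, 0, 0, 0, 0, 0, 40]]]'

```text
time_s: 25.9
ee_pos: [0.4702, -0.0593, 0.0434]
eef_rot: [1.13, 1.571, -0.441]
force: [-5.6, 0.4, 11.3]
grip_width: 0.05
```

play_rows --deltas '[[[0, 0, 0, 0, 0, 0, 51], [0, 0, 0, 0, 0, 0, 53], [0, 0, 0, 0, 0, 0, 56], [0, 0, 0, 0, 0, 0, 60], [0, 0, 0, 0, 0, 0, 70], [0, 0, 0, 0, 0, 0, 80], [0, 0, 0, 0, 0, 0, 90], [0, 0, 0, 0, 0, 0, 94], [0, 0, 0, 0, 0, 0, 94]]]'

```text
time_s: 26.8
ee_pos: [0.4702, -0.0592, 0.0426]
eef_rot: [-2.064, 1.571, 2.648]
force: [0.6, 0.4, -0.2]
grip_width: 0.093
```

play_rows --deltas '[[[-3, 0, 0, 0, 0, 0, 94], [-10, 0, 0, 0, 0, 0, 94], [-20, 0, 0, 0, 0, 0, 94], [-30, 0, 0, 0, 0, 0, 94], [-35, 0, 0, 0, 0, 0, 94], [-35, 0, 0, 0, 0, 0, 94], [-20, 8, 1, 0, 0, 0, 94], [-7, 18, 2, 0, 0, 0, 94], [0, 25, 2, 0, 0, 0, 94], [0, 30, 2, 0, 0, 0, 94]]]'

```text
time_s: 27.8
ee_pos: [0.5519, -0.0663, 0.2042]
eef_rot: [1.384, 1.569, -0.187]
force: [0.6, 0.7, 0.1]
grip_width: 0.0936
```

play_rows --deltas '[[[0, 30, 2, 0, 0, 0, 94], [0, 25, 2, 0, 0, 0, 94], [0, 15, 1, 0, 0, 0, 94], [0, 9, 0, 0, 0, 0, 94], [0, 0, 0, 0, 0, 0, 94]]]'

```text
time_s: 28.3
ee_pos: [0.6306, -0.0712, 0.2029]
eef_rot: [-2.469, 1.571, 2.243]
force: [-0.9, -0.4, 0.5]
grip_width: 0.0942
```

```bash
python3 - <<'E'
from h import *
p,R,o=pose()
print(p,o["grip_width"],o["force"],togo((.630,-.071,.051),1))
cs=cams()
for n in ["side"]:
    cv2.imwrite(f"pics/{n}4.png",cv2.resize(cs[n]["img"][130:310,160:360,::-1],None,fx=3,fy=3,interpolation=cv2.INTER_CUBIC))
E
```

```text
[ 0.63061009 -0.07118435  0.20291013] 0.09424586960777312 [-0.92723387 -0.40234432  0.49083179] (array([151.9,  -0.6,  -0.2]), array([ 0.0001, -0.    ,  0.    ]), array([151.9,  -0.6,  -0.2]))
```

View pics/side4.png

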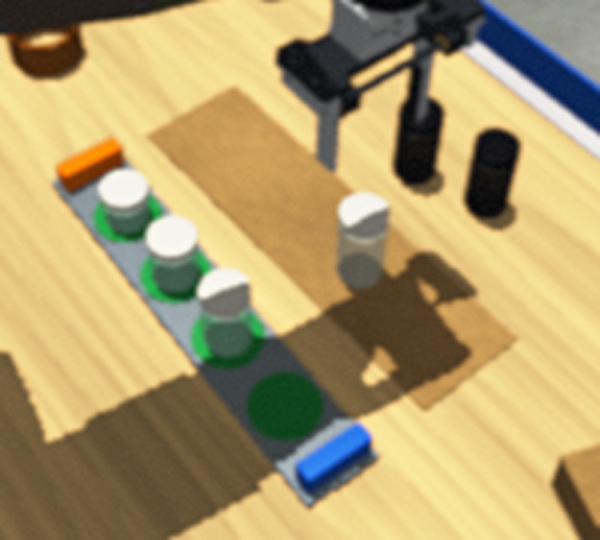

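Three jars are placed upright. Before descending on the 96 jar, the clear-capped one at (362,240), I check the clearance to the black look-alikes at (420,140) and (493,170).

```bash
python3 - <<'E'
from h import *
c=viewer.camera("side")
for uv in((300,165),(324.7,177.7)): print(onz(c,uv,.096))
for uv in((298.5,189),(321.5,201)): print("foot",onz(c,uv,0))
E
```

```text
[0.77569485 0.00372902 0.096     ]
[ 0.79975632 -0.08369268  0.096     ]
foot [ 7.66483048e-01 -1.32794563e-02  1.11022302e-16]
foot [ 0.79149441 -0.09751724  0.        ]
```

Black jars are at x ≥ 0.75, well clear of the fingers (x ≤ 0.69). Descending.

play_rows --deltas '[[[8, -0.6, 0, 0, 0, 0, 94], [18, 0, 0, 0, 0, 0, 94], [28, 0, 0, 0, 0, 0, 94], [30, 0, 0, 0, 0, 0, 94], [26, 0, 0, 0, 0, 0, 94], [18, 0, 0, 0, 0, 0, 94], [12, 0, 0, 0, 0, 0, 94], [8, 0, 0, 0, 0, 0, 94], [4, 0, 0, 0, 0, 0, 94], [0, 0, 0, 0, 0, 0, 94]]]'

```text
time_s: 29.45
ee_pos: [0.6296, -0.0712, 0.0508]
eef_rot: [1.4, 1.571, -0.171]
force: [0.1, -0.7, 0.1]
grip_width: 0.0939
```

play_rows --deltas '[[[0, 0, 0, 0, 0, 0, 80], [0, 0, 0, 0, 0, 0, 70], [0, 0, 0, 0, 0, 0, 60], [0, 0, 0, 0, 0, 0, 54], [0, 0, 0, 0, 0, 0, 50], [0, 0, 0, 0, 0, 0, 46], [0, 0, 0, 0, 0, 0, 40], [0, 0, 0, 0, 0, 0, 40], [0, 0, 0, 0, 0, 0, 40]]]'

```text
time_s: 30.35
ee_pos: [0.6296, -0.0713, 0.0507]
eef_rot: [1.393, 1.571, -0.178]
force: [0.8, -0.0, 0.4]
grip_width: 0.0497
```

```bash
python3 - <<'E'
from h import *
p,R,o=pose()
print(p,o["grip_width"],o["force"],togo((.4672,-.1545,.20),1))
E
```

```text
[ 0.62963515 -0.07126522  0.05072799] 0.04971114955703765 [ 0.75829437 -0.01552741  0.36653719] (array([-149.3, -162.4,   83.2]), array([ 0.    ,  0.    , -0.0002]), array([-149.3, -162.4,   83.2]))
```

play_rows --deltas '[[[-2, 0, 0, 0, 0, 0, 40], [-6, 0, 0, 0, 0, 0, 40], [-14, 0, 0, 0, 0, 0, 40], [-22, 0, 0, 0, 0, 0, 40], [-27, 0, 0, 0, 0, 0, 40], [-27, 0, 0, 0, 0, 0, 40], [-22, 0, 0, 0, 0, 0, 40], [-16, -4, 2, 0, 0, 0, 40], [-10, -8, 4, 0, 0, 0, 40], [-4, -14, 7, 0, 0, 0, 40]]]'

```text
time_s: 31.35
ee_pos: [0.6031, -0.0844, 0.2016]
eef_rot: [1.329, 1.57, -0.242]
force: [-0.1, -0.0, -1.4]
grip_width: 0.0499
```

play_rows --deltas '[[[0, -19, 10, 0, 0, 0, 40], [0, -23, 12, 0, 0, 0, 40], [0, -25, 13, 0, 0, 0, 40], [0, -23, 12, 0, 0, 0, 40], [0, -20, 10, 0, 0, 0, 40], [0, -14, 7, 0, 0, 0, 40], [0, -8, 4, 0, 0, 0, 40], [0, -4, 2, 0, 0, 0, 40], [0, 0, 0, 0, 0, 0, 40]]]'

```text
time_s: 32.25
ee_pos: [0.4674, -0.1543, 0.2007]
eef_rot: [-2.17, 1.571, 2.542]
force: [0.1, 0.2, -1.2]
grip_width: 0.0498
```

```bash
python3 - <<'E'
from h import *
p,R,o=pose()
print(p,o["grip_width"],o["force"],togo((.4672,-.1545,.0597),1))
E
```

```text
[ 0.4673508  -0.15434532  0.20065326] 0.04984978301941477 [ 0.14936971  0.17811061 -1.23233902] (array([ 1.41e+02, -1.00e-01,  2.00e-01]), array([-0.0004, -0.    ,  0.    ]), array([141. ,  -0.2,   0.2]))
```

play_rows --deltas '[[[5, 0, 0, 0, 0, 0, 40], [14, 0, 0, 0, 0, 0, 40], [23, 0, 0, 0, 0, 0, 40], [28, 0, 0, 0, 0, 0, 40], [25, 0, 0, 0, 0, 0, 40], [18, 0, 0, 0, 0, 0, 40], [12, 0, 0, 0, 0, 0, 40], [7, 0, 0, 0, 0, 0, 40], [4, 0, 0, 0, 0, 0, 40], [0, 0, 0, 0, 0, 0, 40]]]'

```text
time_s: 33.25
ee_pos: [0.4677, -0.1542, 0.0647]
eef_rot: [1.159, 1.571, -0.412]
force: [-1.0, -0.1, -1.2]
grip_width: 0.0498
```

play_rows --deltas '[[[1, 0, 0, 0, 0, 0, 40], [1, 0, 0, 0, 0, 0, 40], [1, 0, 0, 0, 0, 0, 40], [0.7, 0, 0, 0, 0, 0, 40], [0.5, 0, 0, 0, 0, 0, 40], [0.5, 0, 0, 0, 0, 0, 40], [0.3, 0, 0, 0, 0, 0, 40], [0, 0, 0, 0, 0, 0, 40]]]'

```text
time_s: 34.05
ee_pos: [0.4676, -0.1543, 0.0597]
eef_rot: [0.836, 1.571, -0.735]
force: [-0.2, 0.3, -0.9]
grip_width: 0.0495
```

play_rows --deltas '[[[0.4, 0, 0, 0, 0, 0, 40], [0.4, 0, 0, 0, 0, 0, 40], [0, 0, 0, 0, 0, 0, 40]]]'

```text
time_s: 34.35
ee_pos: [0.4677, -0.1543, 0.0596]
eef_rot: [1.003, 1.57, -0.568]
force: [-4.4, 1.7, 9.8]
grip_width: 0.0492
```

play_rows --deltas '[[[0, 0, 0, 0, 0, 0, 51], [0, 0, 0, 0, 0, 0, 53], [0, 0, 0, 0, 0, 0, 56], [0, 0, 0, 0, 0, 0, 60], [0, 0, 0, 0, 0, 0, 70], [0, 0, 0, 0, 0, 0, 80], [0, 0, 0, 0, 0, 0, 90], [0, 0, 0, 0, 0, 0, 94], [0, 0, 0, 0, 0, 0, 94]]]'

```text
time_s: 35.25
ee_pos: [0.4676, -0.1542, 0.0588]
eef_rot: [1.603, 1.571, 0.032]
force: [0.5, -0.5, -0.3]
grip_width: 0.0932
```

play_rows --deltas '[[[-3, 0, 0, 0, 0, 0, 94], [-10, 0, 0, 0, 0, 0, 94], [-20, 0, 0, 0, 0, 0, 94], [-30, 0, 0, 0, 0, 0, 94], [-30, 0, 0, 0, 0, 0, 94], [-30, 0, 0, 0, 0, 0, 94], [-25, 0, 10, 0, 0, 0, 94], [-20, 0, 20, 0, 0, 0, 94], [-15, 0, 30, 0, 0, 0, 94], [-10, 0, 30, 0, 0, 0, 94]]]'

```text
time_s: 36.25
ee_pos: [0.4676, -0.2451, 0.2542]
eef_rot: [1.023, 1.568, -0.547]
force: [0.3, 0.6, -0.2]
grip_width: 0.0941
```

play_rows --deltas '[[[0, 0, 30, 0, 0, 0, 94], [0, 0, 30, 0, 0, 0, 94], [0, -10, 30, 0, 0, 0, 94], [0, -10, 30, 0, 0, 0, 94], [0, -10, 25, 0, 0, 0, 94], [0, 0, 10, 0, 0, 0, 94], [0, 0, 0, 0, 0, 0, 94], [0, 0, 0, 0, 0, 0, 94]]]'

```text
time_s: 37.05
ee_pos: [0.438, -0.3985, 0.2522]
eef_rot: [1.673, 1.571, 0.103]
force: [0.7, -0.1, 0.6]
grip_width: 0.0942
```

```bash
python3 - <<'E'
from h import *
p,R,o=pose()
print(p,o["joint_vel"].round(3),o["force"])
cs=cams()
for n in cs:
    cv2.imwrite(f"pics/{n}5.png",cv2.resize(cs[n]["img"][...,::-1],(800,600),interpolation=cv2.INTER_CUBIC))
i=cs["top"]["img"][150:250,180:340,::-1];cv2.imwrite("pics/topc5.png",cv2.resize(i,(800,500),interpolation=cv2.INTER_CUBIC))
E
```

```text
[ 0.43799203 -0.39845899  0.252162  ] [ 0.011 -0.007  0.01  -0.001 -0.002 -0.003] [ 0.65397102 -0.06258003  0.64712005]
```

View pics/side5.png

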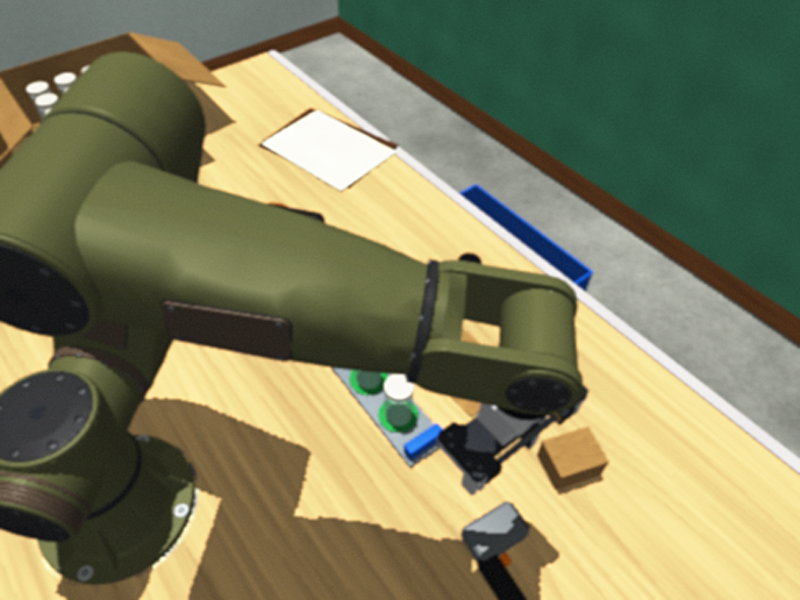

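View pics/topc5.png

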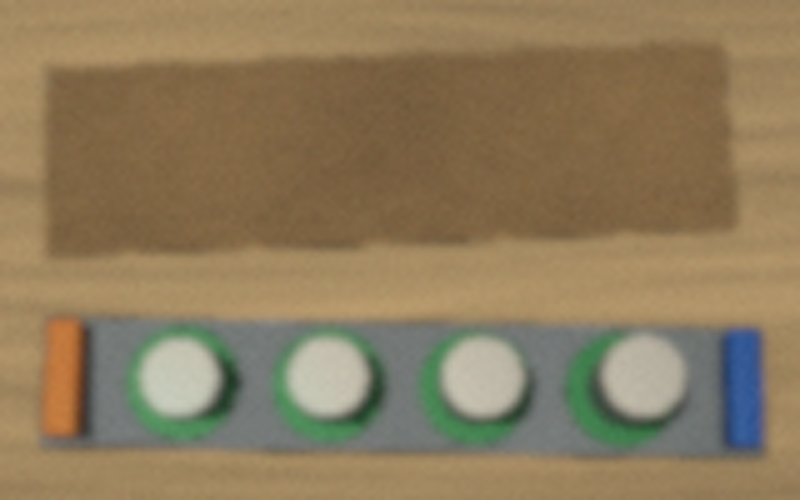

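View pics/top5.png

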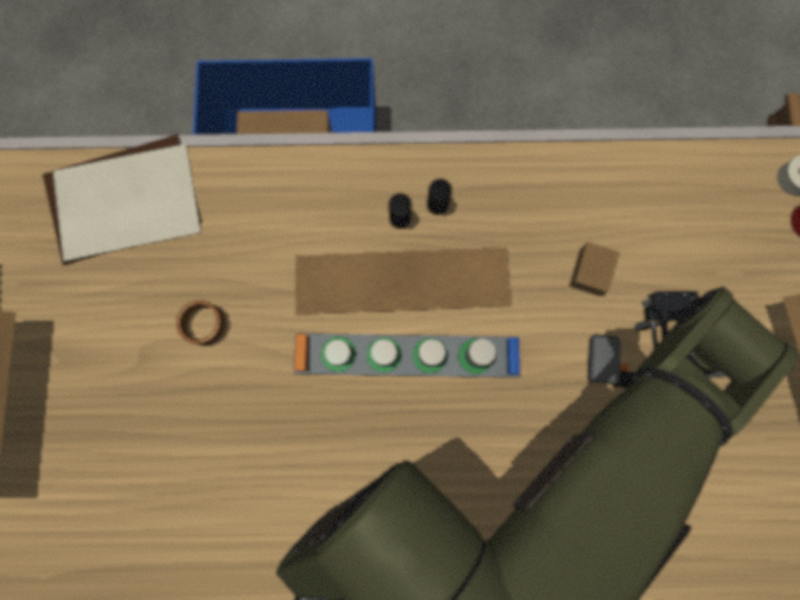

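Top crop: all four caps are over their pads, at (180,377), (328,377), (483,377) and (643,378). The last looks offset, so I check it against parallax.

```bash
python3 - <<'E'
from h import *
T=viewer.camera("top")
for (u,v),h,pd in zip([(180,377),(328,377),(483,377),(643,378)],(48,64,80,96),[(.4757,.1303),(.473,.0353),(.470,-.0595),(.4672,-.1545)]):
    q=onz(T,((u+.5)/5-.5+180,(v+.5)/5-.5+150),.013+h/1e3);print(h,q.round(4),((q[:2]-pd)*1e3).round(1))
    r,_=cv2.projectPoints(np.array([[*pd,.013+h/1e3]]),np.array(T["rvec"],float),np.array(T["tvec"],float),KRt(T)[0],None);print((r.ravel()-[180,150])*5+2)
E
```

```text
48 [0.4752 0.1282 0.061 ] [-0.5 -2.1]
[176.64948427 376.18421691]
64 [0.4722 0.0355 0.077 ] [-0.8  0.2]
[328.3803326  375.75835253]
80 [ 0.4693 -0.0588  0.093 ] [-0.7  0.7]
[484.07014613 375.81994899]
96 [ 0.4657 -0.1535  0.109 ] [-1.5  1. ]
[644.54548534 375.54385055]
```

All four are within about 2 mm of their pad centres (12 mm is allowed). The apparent offset was parallax, and the bystanders haven't moved. Handing in.

```bash
python3 - <<'E'
from station import hand_in
print(hand_in())
E
```

```text
the job is handed in; nothing more can be done
None
```

All four jars are on the green pads in height order and released, and I handed the job in at about 37 s. From the orange block to the blue one they stand 48 mm on pad_d, 64 mm on pad_c, 80 mm on pad_b and 96 mm on pad_a.

- **Placement:** The last top picture puts every cap within about 2 mm of its pad centre, where 12 mm is allowed. The jars look upright. The 96 mm jar looked off-centre in that picture, but the calculation showed this was only the camera angle.
- **Set-down:** The wrist force read about 7 to 11 N as each jar touched its pad. The gripper was opened fully and moved clear of everything.
- **Other items:** In the top picture the tape, carton and black look-alikes are where they started. The scanner looks unmoved too, though the arm partly hid it.
- **Not fully checked:** The arm blocked most of the row in the last side view, so the final check relies mainly on the top camera. Side pictures taken earlier showed the first three jars upright. `hand_in()` gave no verdict.

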